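# Swing the spare rail past the post into its bay

### The arm

A 7-joint arm with a two-finger parallel gripper is mounted at the origin on the work surface. World frame = base frame: x ahead of the robot, y to its left, z up, the work surface at z = 0. Lengths are in m, angles in rad, forces in N, time in s.
With the tool pointing down it reaches from about 0.4 to 0.85 m from the base axis. Payload 4.4 kg.
Tool frame: the origin (TCP) lies on the mounting face of the last link; the fingertips stand 199 mm ahead of it and the grasp point (between the pads) lies 180 mm ahead of it; z points along the fingers, y is the line along which they close (so a half turn about z gives the same grasp; the last joint's range is limited). The gripper opens to 94 mm and grips with 3 to 60 N. Pads are 16 mm wide; open, the fingers measure 119 mm over their backs; the gripper's body (75 mm by 177 mm) begins 78 mm behind the grasp point.
Start: joints at [-1.177, 0.628, 0.038, 1.517, -0.027, 0.996, -0.02], TCP at [0.288, 0.583, 0.405] pointing down, gripper open.
Joint ranges: [-3.06, 3.06], [-0.37, 2.12], [-1.25, 1.32], [0.18, 2.47], [-1.1, 4.24], [0.23, 1.98], [-2.94, 2.94]. Speed limits (rad/s): [2.57, 2.57, 3.14, 3.14, 3.14, 3.14, 3.14].

### API

Orientations are given as a unit quaternion [w, x, y, z].
In Python, from cell import arm, cams gives the robot as it stands.
- The arm moves only by the shell command python3 -m creep 'ROWS' [OPENING] [FORCE]. ROWS is JSON, a list of rows, each a list of 2 entries, a list of its own where there are three numbers: the shift along the tool's x, y, z in cm, then the turn about the tool's z in degrees. In form: [[[x, y, z], yaw], ...]. A call has 1 to 20 rows; each row is the pose to reach, as a shift and turn from the pose commanded when the call began, along the tool's axes at that moment; what a row does not reach only later rows make up. A row lasts 1/10 s, in which the tool goes at most 50 mm and 8.59 degrees, less where a joint would pass 70% of its speed; a pose out of reach is approached as far as the arm can. A call with a gripper value outside its range is refused whole. OPENING is the opening, from 0 (shut) to 1 (fully open), set as the call begins (- or left out, the last holds). The fingers move at their own pace and stop on an object; FORCE is the grip in N (left out, the last holds). Time passes only in rows, so rows that repeat a pose let the fingers close. It gives the time, the measured TCP pose, the force, the opening and the grip force at its end, in the units of the state.
- arm.sense(): the state, without advancing time (a new reading comes with each control period).
- cams.grab_frame(name): name is "scene" or "top"; returns the picture (480x640x3 uint8, blue, green, red); there is no depth.
- cams.camera_info(name): a dict with "fx", "fy", "cx", "cy" (pixels), "R" (3x3) and "t" (3): a world point X has camera coordinates R X + t. Camera axes: x right, y down, z forward; pixel columns grow to the right and rows downward; lengths in m; the calibration is good to about 2 mm. A picture is of the moment at which its call begins. camera_info takes no time and is no camera call.
- arm.close_job(): hands the job in; it is judged then, once.
The state is a dict: "clock": time; "qpos": joint angles; "qvel": joint speeds; "effort": joint torques, N m; "eef_pos": TCP position; "tcp_rot": TCP orientation; "contact_force": force on the tool from outside, world axes, zero at the start; "ft_torque": the same for the moment, N m; "finger_gap": finger opening in m; "gripper_force": force on a finger pad.
Only numpy, scipy, OpenCV 4.12 (cv2) and the standard library are available. Lean on these libraries where they do the work, as an engineer would, in place of code of your own. Each camera call takes 0.05 s, during which the arm holds its last target. There are 200 camera calls.

### The job

Park the loose aluminium rail in its bay on the optical table: push its ends in turn to angle it round behind the steel post, until it lies flat along the back wall of the bay, between the side walls. Only push it along the table with the fingers: do not take it between the fingers or lift it, and leave the other loose things where they stand.

Things in the scene. Friction and masses are not known exactly. Their poses are not given: they have to be found in the camera images.
- rail_mid (a point): Centre of the loose rail: aluminium T-slot profile 200 mm long, 30 wide, 30 high, 0.14 to 0.26 kg, flat on the table (this point 15 mm above it). x along its length (both ends alike, 100 mm away), y across, z up. At the start it points roughly away from the robot, far end towards the bay, the post to its left (+y).
- bay: Fixed aluminium frame, no floor, open towards the robot; walls 25 mm high, 14 thick. Origin: on the table, middle of the back wall's inner face; x points to the back wall (away from the robot), y left along it. The side walls come 45 mm forward of the back wall's face, 260 mm apart inside. Home, the rail lies along the back wall, its centre 15 mm in front of it.
- post: The post: a bare steel cylinder bolted to the table, 25 mm in diameter, 70 mm tall, standing in front of the left half of the bay, about 110 mm from the back wall. Origin at the centre of its foot; it does not move, and the rail may rub along it.
- objective: Bystander, loose: microscope objective, brass barrel 32 mm across and 56 mm tall, standing on its wide end. Its origin is at the middle of its underside.
- post_holder: Bystander, loose: dark steel post holder, upright tube 24 mm across, 45 mm tall, with a small side screw. Its origin is at the middle of its underside.
- filter_cube: Bystander, loose: grey filter cube with a round window on top, 36 mm each way. Its origin is at the middle of its underside.
- jar: Bystander, loose: small sample jar with a lid, 44 mm across, 60 mm tall. Its origin is at the middle of its underside.
- slide_box: Bystander, loose: white slide box, 30 x 80 x 30 mm high, behind the bay. Its origin is at the middle of its underside.
- lens_ring: Bystander, loose: dark steel lens ring, 30 mm across, 12 mm high, behind the bay. Its origin is at the middle of its underside.
- driver: Bystander, loose: screwdriver lying flat, about 150 mm long, to the left of the post. Its origin is at the middle of its length, on the table, x along its length.
Mind the look-alikes: they are no part of the job. What is shaped like the part that bears rail_mid but turquoise is not meant.

How it is judged:
By the outcome, as a careful person would: the job done as asked, in the order asked, and still so for the second after the job is handed in, with the robot touching nothing.
It also fails if it takes over 72 s, if anything falls off the work surface, if the arm or the gripper's body presses on something with over 40 N, if the wrist force passes 120 N, or if a joint passes its speed limit or range.

## Working session

There is one attempt and no reset: what is moved stays moved. The work goes in short steps, Python scripts to look and compute and a shell command to move; the robot and the scene stay as the last step left them, time stands still between calls to the robot, and variables do not carry over. Pictures are saved under pics/ and viewed, at most 12 in all, crops included, and the job is handed in when it is done.

```bash
mkdir -p pics; ls; python3 - <<'E'
from cell import arm,cams
import cv2
s=arm.sense()
print(s['clock'],s['eef_pos'],s['tcp_rot'],s['finger_gap'])
for n in("top","scene"):
    cv2.imwrite(f"pics/{n}0.png",cams.grab_frame(n)); c=cams.camera_info(n); print(n,c)
E
```

```text
pics
0.0 [0.28827953 0.58227429 0.40378704] [-2.15776794e-04  2.27868830e-01  9.73691421e-01 -8.74946735e-04] 0.09409155995699513
top {'fx': 558.2478635855426, 'fy': 558.2478635855426, 'cx': 320.4717171358067, 'cy': 235.39117760068572, 'R': array([[-0.09737331, -0.99524314, -0.00308581],
       [-0.97476587,  0.09599471, -0.20153541],
       [ 0.20087295, -0.01661623, -0.97947637]]), 't': array([0.05368091, 0.55020356, 1.15474656])}
scene {'fx': 523.409436062514, 'fy': 523.409436062514, 'cx': 323.51000060838885, 'cy': 241.96166750972193, 'R': array([[ 0.30803444,  0.95136283,  0.00485217],
       [ 0.49283756, -0.15520543, -0.85616728],
       [-0.81377265,  0.26612034, -0.51667595]]), 't': array([-0.18893413, -0.21861381,  1.44366243])}
```

View pics/top0.png

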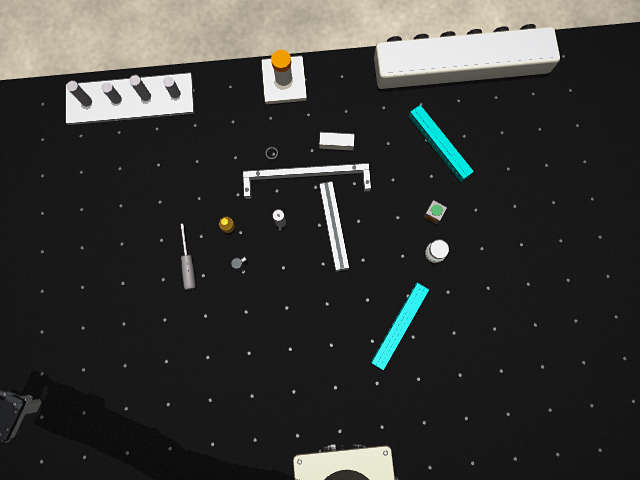

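View pics/scene0.png

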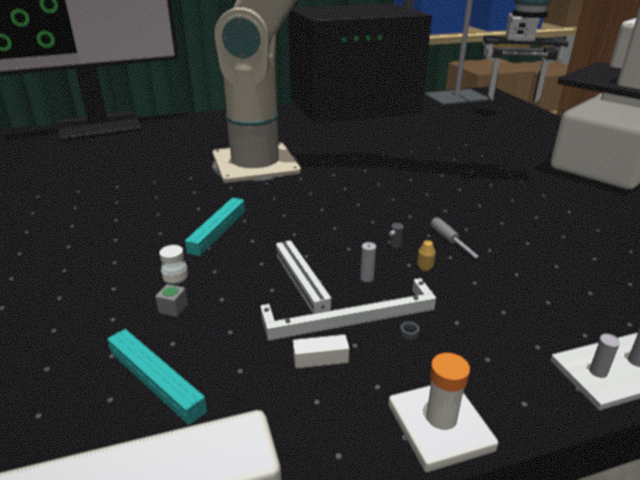

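The top view shows three rail-like parts: the silver rail at (335,225), a turquoise one at (441,142) and a turquoise one at (400,327). I choose the silver one. The post top is at (278,214), and the bay's back wall runs from (245,175) to (368,168). Next I check the choice in a close crop and measure.

```bash
cat > h.py <<'E'
import numpy as np,cv2
from cell import arm,cams
def p2w(u,v,z,n="top"):
    c=cams.camera_info(n);R=np.array(c['R']);t=np.array(c['t'])
    d=R.T@[(u-c['cx'])/c['fx'],(v-c['cy'])/c['fy'],1];o=-R.T@t
    return (o+d*(z-o[2])/d[2])[:2]
def w2p(X,n="top"):
    c=cams.camera_info(n);p=np.array(c['R'])@X+np.array(c['t'])
    return c['fx']*p[0]/p[2]+c['cx'],c['fy']*p[1]/p[2]+c['cy']
E
python3 - <<'E'
from h import *
im=cv2.imread('pics/top0.png')
cv2.imwrite('pics/crop0.png',cv2.resize(im[150:290,215:395],None,fx=4.2,fy=4.2,interpolation=cv2.INTER_CUBIC))
for n,u,v,z in [('post',278,214,.07),('obj',227,222,.05),('holder',237,263,.045),('jar',438,245,.06),('cube',436,210,.036),('railfar',326,184,.03),('railnear',342,269,.03),('drvtip',182,225,.01),('drv',188,288,.01)]: print(n,p2w(u,v,z).round(4))
E
```

```text
post [0.6059 0.0867]
obj [0.604  0.2006]
holder [0.512  0.1856]
jar [ 0.5062 -0.25  ]
cube [ 0.5892 -0.2621]
railfar [ 0.6749 -0.0247]
railnear [ 0.4788 -0.0404]
drvtip [0.6169 0.3085]
drv [0.4727 0.3021]
```

View pics/crop0.png

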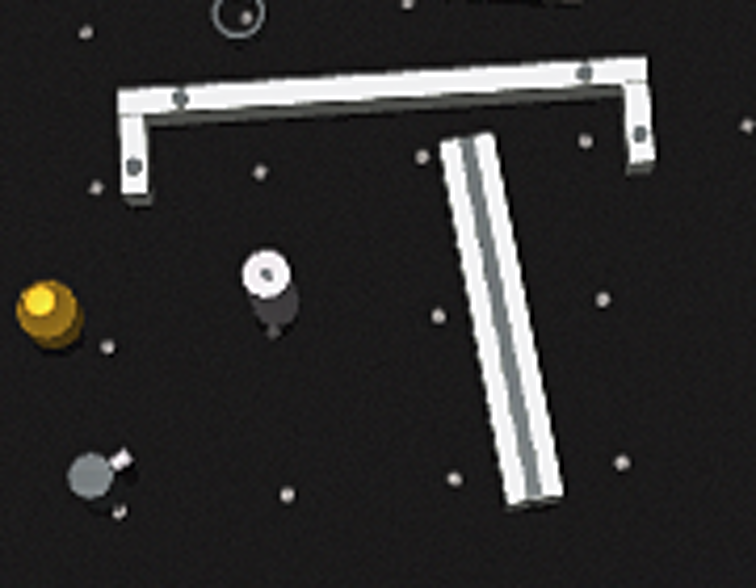

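The crop confirms it: a silver T-slot rail, with the far end at crop (466,137) and the near end at (535,497). The bay opens towards the robot, with its inner corners at (148,114) and (626,83), and the post top is at (267,273). Now I put everything in bay coordinates.

```bash
cat >> h.py <<'E'
cp=lambda u,v,z:p2w(215+(u+.5)/4.2-.5,150+(v+.5)/4.2-.5,z)
L=cp(148,114,.025);Rr=cp(626,83,.025)
B=(L+Rr)/2; ey=(L-Rr)/np.linalg.norm(L-Rr); ex=np.array([ey[1],-ey[0]])
tob=lambda p:np.array([(p-B)@ex,(p-B)@ey])
tow=lambda b:B+b[0]*ex+b[1]*ey
E
python3 - <<'E'
from h import *
print('width',np.linalg.norm(L-Rr),'B',B,'yaw',np.degrees(np.arctan2(ex[1],ex[0])))
for n,u,v,z in [('post',267,273,.07),('fl',440,142,.03),('fr',492,133,.03),('nl',508,500,.03),('nr',562,494,.03),('lwallend',135,196,.025),('rwallend',642,163,.025)]:
    p=cp(u,v,z); print(n,p.round(4),(tob(p)*1000).round(1))
s=arm.sense();from scipy.spatial.transform import Rotation as R
q=s['tcp_rot'];print(R.from_quat([*q[1:],q[0]]).as_matrix().round(3))
E
```

```text
width 0.25981673753258255 B [0.70652664 0.01598159] yaw -1.767227130789532
post [0.6045 0.0864] [-104.1   67.2]
fl [ 0.6777 -0.01  ] [-28.  -26.8]
fr [ 0.68   -0.0383] [-24.8 -55.1]
nl [ 0.4809 -0.0264] [-224.2  -49.3]
nr [ 0.4813 -0.0548] [-223.   -77.7]
lwallend [0.6653 0.1561] [-45.5 138.8]
rwallend [ 0.6568 -0.1174] [ -45.6 -134.8]
[[-0.896  0.444 -0.001]
 [ 0.444  0.896 -0.001]
 [-0.    -0.002 -1.   ]]
```

```bash
cat >> h.py <<'E'
from scipy.spatial.transform import Rotation as Ro
def shift(bx,by,tip,yaw=None):
    "tool shift (cm) to bay mm bx,by with fingertip height mm; yaw: tool x relative to -ex, deg"
    s=arm.sense();q=s['tcp_rot'];M=Ro.from_quat([*q[1:],q[0]]).as_matrix()
    T=np.array([*tow(np.array([bx,by])/1000),tip/1000+.199])
    a=np.degrees(np.arctan2(*(M[:2,0]@np.c_[ey,-ex])))
    cur=np.degrees(np.arctan2(M[:2,0]@ey,M[:2,0]@-ex)) # + = toward ey = cw
    print('shift',(M.T@(T-s['eef_pos'])*100).round(2),'cur angle from -ex to ey',cur.round(1),'bay now',(tob(s['eef_pos'][:2])*1000).round(1),'tip',round((s['eef_pos'][2]-.199)*1000,1),'t',s['clock'],'F',np.round(s['contact_force'],1))
E
python3 -c "
from h import *
shift(-48,-95,205);shift(-48,-95,10)"
```

```text
shift [-6.219e+01 -4.283e+01  6.000e-02] cur angle from -ex to ey 24.6 bay now [-435.5  553.1] tip 204.9 t 0.1 F [-0.  -0.3 -0.8]
shift [-62.19 -42.8   19.56] cur angle from -ex to ey 24.6 bay now [-435.5  553.1] tip 204.9 t 0.1 F [-0.  -0.3 -0.8]
```

```bash
python3 -m creep '[[[-62.2,-42.8,0],-24.6],[[-62.2,-42.8,0],-24.6],[[-62.2,-42.8,0],-24.6],[[-62.2,-42.8,0],-24.6],[[-62.2,-42.8,0],-24.6],[[-62.2,-42.8,0],-24.6],[[-62.2,-42.8,0],-24.6],[[-62.2,-42.8,0],-24.6],[[-62.2,-42.8,0],-24.6],[[-62.2,-42.8,0],-24.6],[[-62.2,-42.8,0],-24.6],[[-62.2,-42.8,0],-24.6],[[-62.2,-42.8,0],-24.6],[[-62.2,-42.8,0],-24.6],[[-62.2,-42.8,0],-24.6],[[-62.2,-42.8,0],-24.6],[[-62.2,-42.8,0],-24.6],[[-62.2,-42.8,0],-24.6],[[-62.2,-42.8,0],-24.6],[[-62.2,-42.8,0],-24.6]]' 0 20; python3 -c "
from h import *
shift(-48,-95,205);shift(-48,-95,10)"
```

```text
clock: 2.1
eef_pos: [0.6556, -0.0751, 0.4049]
tcp_rot: [-0.0, 0.014, 1.0, 0.0]
contact_force: [0.1, 0.8, -0.7]
finger_gap: 0.0005
gripper_force: 0.0
shift [-0.01 -0.24  0.09] cur angle from -ex to ey -0.2 bay now [-48.1 -92.6] tip 205.9 t 2.1 F [ 0.1  0.8 -0.7]
shift [-1.000e-02 -2.600e-01  1.959e+01] cur angle from -ex to ey -0.2 bay now [-48.1 -92.6] tip 205.9 t 2.1 F [ 0.1  0.8 -0.7]
```

```bash
python3 -m creep '[[[0,-0.4,5],0],[[0,-0.4,10],0],[[0,-0.4,14],0],[[0,-0.4,17],0],[[0,-0.4,18.5],0],[[0,-0.4,19.5],0],[[0,-0.4,19.5],0],[[0,-0.4,19.5],0]]'; python3 - <<'E'
from h import *
a=cams.grab_frame("scene")[190:350,140:460];b=cams.grab_frame("top")[140:300,200:520]
cv2.imwrite('pics/c1.png',np.vstack([cv2.resize(x,None,fx=1.85,fy=1.85) for x in (a,b)]))
shift(-48,-95,10)
E
```

```text
clock: 2.9
eef_pos: [0.6565, -0.081, 0.2111]
tcp_rot: [0.001, 0.015, 1.0, -0.0]
contact_force: [-0.3, -0.0, 0.2]
finger_gap: 0.0004
gripper_force: 0.0
shift [0.1  0.36 0.24] cur angle from -ex to ey -0.0 bay now [-47.  -98.6] tip 12.4 t 3.0 F [-0.  -0.6  0.1]
```

View pics/c1.png

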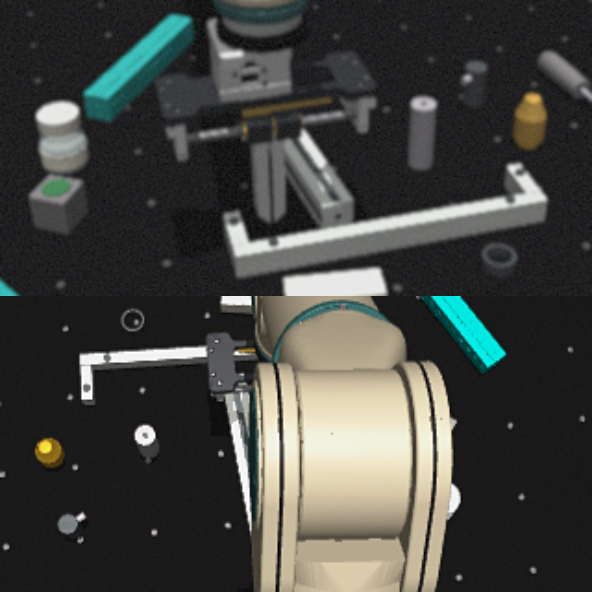

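The closed fingers stand at (270,200) in the scene crop, on the table right of the rail's far end and inside the right wall. Now I push the far end left.

```bash
python3 -m creep '[[[0,1,0],0],[[0,2,0],0],[[0,2.8,0],0],[[0.1,3.5,0],0],[[0.2,4.2,0],0],[[0.3,4.9,0],0],[[0.4,5.6,0],0],[[0.5,6.3,0],0],[[0.6,7,0],0],[[0.8,7.7,0],0],[[1,8.4,0],0],[[1.2,9.1,0],0],[[1.2,9.1,0],0],[[1.2,9.1,0],0]]'; python3 - <<'E'
from h import *
a=cams.grab_frame("scene")[190:350,140:460]
cv2.imwrite('pics/c2.png',cv2.resize(a,None,fx=2.4,fy=2.4))
shift(-48,-95,10)
E
```

```text
clock: 4.4
eef_pos: [0.6461, 0.0113, 0.2093]
tcp_rot: [-0.001, 0.015, 1.0, 0.001]
contact_force: [0.6, 0.1, -0.7]
finger_gap: 0.0004
gripper_force: 0.0
shift [-1.21 -8.81  0.02] cur angle from -ex to ey -0.0 bay now [-60.2  -7. ] tip 10.3 t 4.45 F [ 0.3  0.1 -0.6]
```

View pics/c2.png

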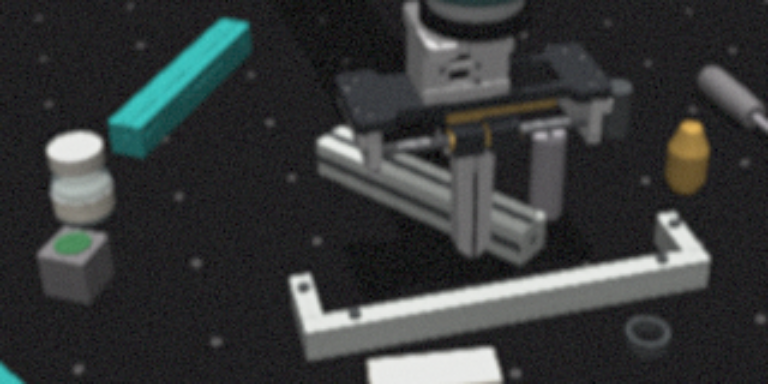

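The rail now lies diagonally: its far end is at crop (531,225), just in front of and beside the post's foot at (547,210), and its near end is at (330,137). I measure it.

```bash
python3 - <<'E'
from h import *
for u,v in [(545,217),(517,232),(341,130),(318,143)]: print((tob(p2w(140+u/2.4,190+v/2.4,.03,'scene'))*1000).round(1))
E
```

```text
[-54.9  49.3]
[-43.   23.6]
[-214.3  -67.5]
[-199.8  -89.4]
```

```bash
python3 -m creep '[[[-0.5,-0.7,0],0],[[-0.5,-0.7,-4],0],[[-0.5,-0.7,-7],0],[[4,-3,-7],-9],[[8.5,-5,-7],-18],[[13,-7,-7],-27],[[16.7,-8.6,-7],-36],[[16.7,-8.6,-7],-36],[[16.7,-8.6,-7],-36],[[16.7,-8.6,-7],-36],[[16.7,-8.6,-3],-36],[[16.7,-8.6,0],-36],[[16.7,-8.6,0],-36],[[16.7,-8.6,0],-36]]'; python3 - <<'E'
from h import *
a=cams.grab_frame("scene")[170:330,140:460]
cv2.imwrite('pics/c3.png',cv2.resize(a,None,fx=2.4,fy=2.4))
shift(-227,-93,10)
E
```

```text
clock: 5.85
eef_pos: [0.4778, -0.07, 0.2095]
tcp_rot: [-0.0, -0.295, 0.956, 0.0]
contact_force: [-0.2, 0.1, 0.2]
finger_gap: 0.0006
gripper_force: 0.0
shift [0.09 0.09 0.13] cur angle from -ex to ey -36.0 bay now [-225.7  -93.1] tip 11.3 t 5.9 F [ 0.3 -0.2 -0.2]
```

View pics/c3.png

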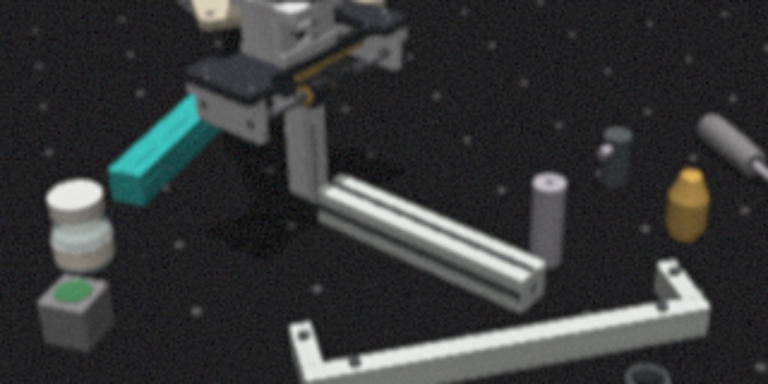

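The rail is unchanged and the fingers (305,185) stand just behind its near end (340,188). I push along its length.

```bash
python3 -m creep '[[[-0.8,0,0],0],[[-1.6,0,0],0],[[-2.2,0,0],0],[[-2.8,0,0],0],[[-3.4,0,0],0],[[-4,0,0],0],[[-4.6,0,0],0],[[-5.2,0,0],0],[[-5.4,0,0],0],[[-5.4,0,0],0],[[-5.4,0,0],0]]'; python3 - <<'E'
from h import *
a=cams.grab_frame("scene")[170:330,140:460]
cv2.imwrite('pics/c4.png',cv2.resize(a,None,fx=2.4,fy=2.4))
shift(-227,-93,10)
E
```

```text
clock: 7.0
eef_pos: [0.5224, -0.0396, 0.2097]
tcp_rot: [0.001, -0.295, 0.956, 0.0]
contact_force: [-0.8, 0.4, -0.3]
finger_gap: 0.0007
gripper_force: 0.0
shift [5.46 0.07 0.06] cur angle from -ex to ey -36.0 bay now [-182.5  -61.4] tip 10.7 t 7.05 F [ 0.3  0.7 -0.2]
```

View pics/c4.png

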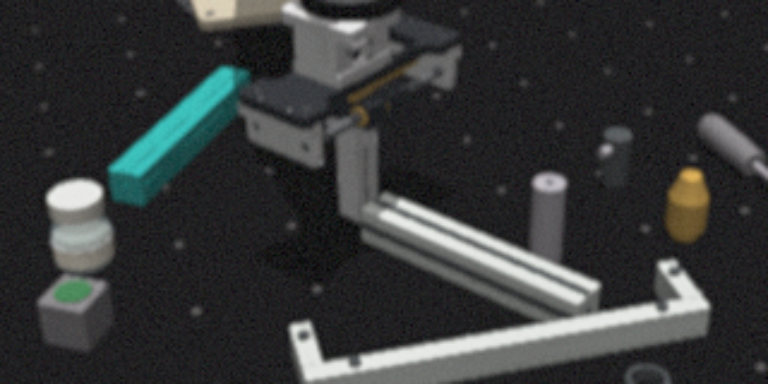

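The rail has slid along its length, past the post (548,220). Its far end is at (586,297), near the back wall, and its near end is at (376,202). I measure it and plan the push on the near end's left flank.

```bash
python3 - <<'E'
from h import *
P=[tob(p2w(140+u/2.4,170+v/2.4,.03,'scene'))*1000 for u,v in [(600,287),(572,308),(388,195),(363,208)]]
f=(P[0]+P[1])/2;n=(P[2]+P[3])/2
print(np.round(P,1),f,n,(f+n)/2,np.degrees(np.arctan2(*(f-n)[::-1])),np.linalg.norm(f-n))
E
```

```text
[[ -19.    77.6]
 [  -1.5   49.5]
 [-178.9  -37.2]
 [-165.7  -60.6]] [-10.21870267  63.54604747] [-172.2747287   -48.94163515] [-91.24671569   7.30220616] 34.765611236041046 197.27045981486555
```

```bash
python3 -m creep '[[[1.2,0,0],0],[[1.8,1.2,0],8],[[1.8,2.6,0],16],[[1.6,4,0],24],[[0,4.1,0],32],[[-1.5,4.1,0],40],[[-3,4.1,0],48],[[-3.4,4.1,0],56],[[-3.4,4.1,0],61],[[-3.4,4.1,0],61],[[-3.4,4.1,0],61]]'; python3 - <<'E'
from h import *
for p in [(-174,-18),(-160,-44),(-141,-63),(-116,-80),(-89,-90)]: shift(*p,10)
E
```

```text
clock: 8.15
eef_pos: [0.5262, 0.0124, 0.2097]
tcp_rot: [-0.0, 0.23, 0.973, -0.0]
contact_force: [-0.1, 0.3, -0.3]
finger_gap: 0.0007
gripper_force: 0.0
shift [-0.93 -0.54  0.07] cur angle from -ex to ey 24.9 bay now [-180.2   -9.2] tip 10.7 t 8.15 F [-0.1  0.3 -0.3]
shift [-3.29 -2.31  0.07] cur angle from -ex to ey 24.9 bay now [-180.2   -9.2] tip 10.7 t 8.15 F [-0.1  0.3 -0.3]
shift [-5.82 -3.24  0.07] cur angle from -ex to ey 24.9 bay now [-180.2   -9.2] tip 10.7 t 8.15 F [-0.1  0.3 -0.3]
shift [-8.8  -3.73  0.07] cur angle from -ex to ey 24.9 bay now [-180.2   -9.2] tip 10.7 t 8.15 F [-0.1  0.3 -0.3]
shift [-11.67  -3.5    0.07] cur angle from -ex to ey 24.9 bay now [-180.2   -9.2] tip 10.7 t 8.15 F [-0.1  0.3 -0.3]
```

```bash
python3 -m creep '[[[-0.5,-0.3,0],0],[[-0.9,-0.6,0],0],[[-1.7,-1.2,0],0],[[-2.5,-1.8,0],0],[[-3.3,-2.3,0],0],[[-4.1,-2.7,0],0],[[-5,-3,0],0],[[-5.8,-3.2,0],0],[[-6.5,-3.4,0],0],[[-7.3,-3.6,0],0],[[-8.1,-3.7,0],0],[[-8.8,-3.7,0],0],[[-9.6,-3.7,0],0],[[-10.3,-3.6,0],0],[[-10.3,-3.6,0],0],[[-10.3,-3.6,0],0]]'; python3 - <<'E'
from h import *
a=cams.grab_frame("scene")[170:330,140:460]
cv2.imwrite('pics/c5.png',cv2.resize(a,None,fx=2.4,fy=2.4))
shift(-89,-90,10)
E
```

```text
clock: 9.75
eef_pos: [0.6029, -0.0658, 0.2097]
tcp_rot: [0.001, 0.231, 0.973, 0.0]
contact_force: [0.2, -0.0, -0.1]
finger_gap: 0.0007
gripper_force: 0.0
shift [-1.33  0.05  0.07] cur angle from -ex to ey 25.0 bay now [-101.3  -84.8] tip 10.7 t 9.8 F [-0.   0.5 -0.3]
```

View pics/c5.png

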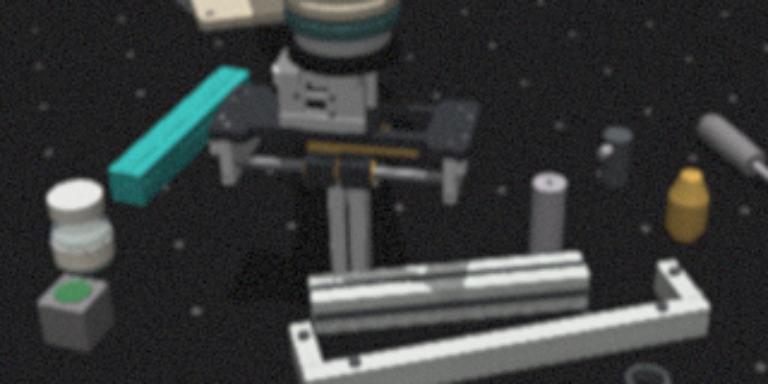

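The rail is now almost parallel to the back wall and behind the post: its left end is at (585,262) and its right end at (310,290). I measure it.

```bash
python3 - <<'E'
from h import *
P=[tob(p2w(140+u/2.4,170+v/2.4,.03,'scene'))*1000 for u,v in [(581,253),(588,271),(308,276),(312,292)]]
f=(P[0]+P[1])/2;n=(P[2]+P[3])/2
print(np.round(P,1),f,n,(f+n)/2,np.degrees(np.arctan2(*(f-n)[::-1])),np.linalg.norm(f-n))
E
```

```text
[[ -62.1   80.3]
 [ -39.4   76.7]
 [ -88.4 -119.2]
 [ -68.7 -120.1]] [-50.77273702  78.46983799] [ -78.58057039 -119.64892305] [-64.67665371 -20.58954253] 82.01019351276562 200.06078844688614
```

```bash
python3 -m creep '[[[1.2,-0.6,0],0],[[2.3,-1.1,0],0],[[1.5,-3,0],-6],[[0.4,-5.3,0],-12],[[-0.7,-7.4,0],-17],[[-1.6,-7.2,0],-17],[[-3.2,-6.3,0],-17],[[-4.7,-5.5,0],-17],[[-4.7,-5.5,0],-17],[[-4.7,-5.5,0],-17]]'; python3 - <<'E'
from h import *
shift(-82,-155,10);shift(-76,-113,10)
E
```

```text
clock: 10.8
eef_pos: [0.6194, -0.1349, 0.2094]
tcp_rot: [-0.0, 0.085, 0.996, 0.0]
contact_force: [0.0, -0.1, 0.5]
finger_gap: 0.0002
gripper_force: 0.0
shift [-0.06 -0.15  0.04] cur angle from -ex to ey 7.9 bay now [ -82.4 -153.5] tip 10.4 t 10.8 F [ 0.  -0.1  0.5]
shift [-0.07  4.1   0.04] cur angle from -ex to ey 7.9 bay now [ -82.4 -153.5] tip 10.4 t 10.8 F [ 0.  -0.1  0.5]
```

```bash
python3 -m creep '[[[0,1,0],0],[[0,1.7,0],0],[[0,2.3,0],0],[[0,2.9,0],0],[[0,3.5,0],0],[[0,4.1,0],0],[[0,4.1,0],0],[[0,4.1,0],0],[[0,2.6,0],0],[[0,1,0],0],[[2,0.8,0],0],[[4,0.8,0],0],[[4.3,2.5,0],0],[[4.6,5,0],-4],[[5,7.2,0],-8],[[5,7.2,0],-8],[[5,7.2,0],-8]]'; python3 - <<'E'
from h import *
a=cams.grab_frame("scene")[170:330,140:460]
cv2.imwrite('pics/c6.png',cv2.resize(a,None,fx=2.4,fy=2.4))
shift(-89,-90,10)
E
```

```text
clock: 12.5
eef_pos: [0.5825, -0.0584, 0.2097]
tcp_rot: [0.0, 0.016, 1.0, -0.001]
contact_force: [0.2, -0.3, 0.4]
finger_gap: 0.0004
gripper_force: 0.0
shift [-3.27 -1.11  0.07] cur angle from -ex to ey 0.2 bay now [-121.7  -78.8] tip 10.7 t 12.55 F [ 0.3 -1.  -0.7]
```

View pics/c6.png

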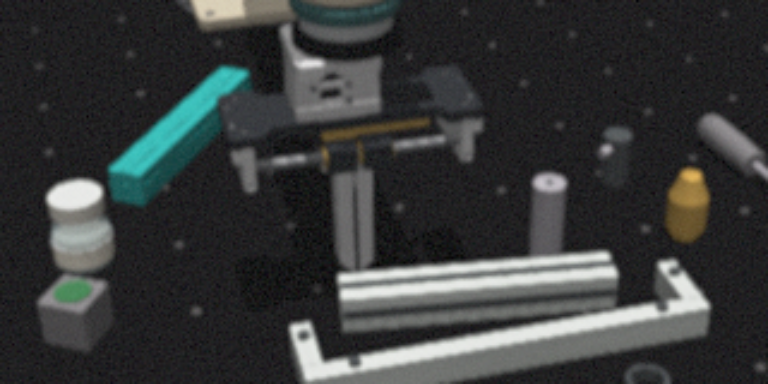

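The rail has shifted about 20 mm left, to (340..615), and is clear of both side walls. I square it by pushing the right end, then push at the middle.

```bash
python3 -m creep '[[[-1.2,0.4,0],0],[[-2.2,0.4,0],0],[[-2.8,0.4,0],0],[[-3.4,0.4,0],0],[[-4,0.4,0],0],[[-4.5,0.4,0],0],[[-4.5,0.4,0],0],[[-3,0.4,0],0],[[-2.2,2,0],0],[[-2.2,5,0],0],[[-2.2,7.8,0],0],[[-2.6,7.8,0],0],[[-3.4,7.8,0],0],[[-4.2,7.8,0],0],[[-5,7.8,0],0],[[-5.8,7.8,0],0],[[-6.6,7.8,0],0],[[-7.2,7.8,0],0],[[-7.2,7.8,0],0]]'; python3 - <<'E'
from h import *
a=cams.grab_frame("scene")[170:330,140:460]
cv2.imwrite('pics/c7.png',cv2.resize(a,None,fx=2.4,fy=2.4))
shift(-89,-90,10)
E
```

```text
clock: 14.45
eef_pos: [0.6584, 0.0189, 0.2096]
tcp_rot: [0.001, 0.015, 1.0, 0.0]
contact_force: [-0.6, 0.3, 0.8]
finger_gap: 0.0004
gripper_force: 0.0
shift [ 4.03 -9.15  0.05] cur angle from -ex to ey 0.0 bay now [-48.7   1.5] tip 10.6 t 14.5 F [0.3 0.2 0. ]
```

View pics/c7.png

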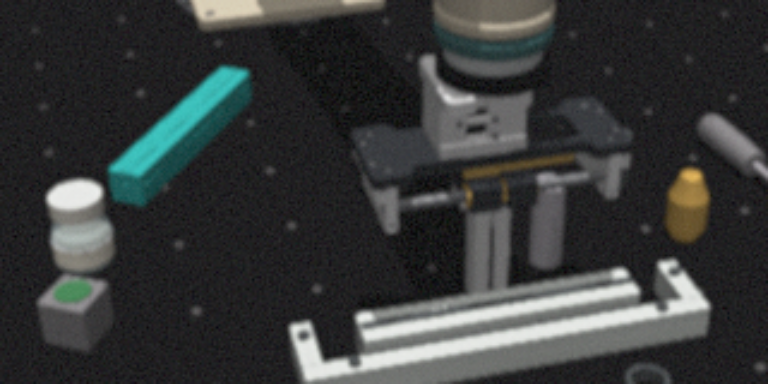

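The rail (357–640) is nearly parallel to the wall and between the side walls. I push it home, then seat both ends lightly.

```bash
python3 -m creep '[[[-0.5,0,0],0],[[-0.9,0,0],0],[[-1.1,0,0],0],[[-1.25,0,0],0],[[-1.25,0,0],0],[[-1.25,0,0],0]]'; python3 -c "
from h import *
shift(-38,-65,10);shift(-38,65,10)"
```

```text
clock: 15.1
eef_pos: [0.6689, 0.019, 0.2096]
tcp_rot: [-0.001, 0.015, 1.0, 0.0]
contact_force: [-4.9, 0.1, 3.7]
finger_gap: 0.0008
gripper_force: 2.4
shift [ 0.03 -6.69  0.06] cur angle from -ex to ey -0.0 bay now [-37.7   1.9] tip 10.6 t 15.1 F [-4.9  0.1  3.7]
shift [0.03 6.31 0.06] cur angle from -ex to ey -0.0 bay now [-37.7   1.9] tip 10.6 t 15.1 F [-4.9  0.1  3.7]
```

```bash
python3 -m creep '[[[0.8,0,0],0],[[1,-3,0],0],[[1,-6.7,0],0],[[1,-6.7,0],0],[[0.4,-6.7,0],0],[[0,-6.7,0],0],[[-0.2,-6.7,0],0],[[-0.2,-6.7,0],0]]' && python3 -m creep '[[[0.8,0,0],0],[[1.2,3,0],0],[[1.2,7,0],0],[[1.2,11,0],0],[[1.2,13.2,0],0],[[1.2,13.2,0],0],[[0.6,13.2,0],0],[[0.2,13.2,0],0],[[0,13.2,0],0],[[0,13.2,0],0]]'
```

```text
clock: 15.9
eef_pos: [0.6677, -0.0473, 0.2093]
tcp_rot: [-0.003, 0.015, 1.0, -0.0]
contact_force: [-8.0, -1.6, 6.1]
finger_gap: 0.0002
gripper_force: 3.7
clock: 16.9
eef_pos: [0.6719, 0.0826, 0.2094]
tcp_rot: [-0.003, 0.016, 1.0, -0.0]
contact_force: [-7.6, 2.1, 5.6]
finger_gap: 0.0007
gripper_force: 3.4
```

Both ends press on the wall with a similar force of about 8 N. I retreat and look from above.

```bash
python3 -m creep '[[[0.8,0,0],0],[[1.2,0,0],0],[[1.2,0,-3],0],[[1.2,0,-8],0],[[1.2,0,-13],0],[[1.2,0,-18],0],[[5,4,-18],0],[[9,8,-18],0],[[12,13,-18],0],[[15,18,-18],0],[[18,23,-18],0],[[21,28,-18],0],[[24,33,-18],0],[[27,38,-18],0],[[27,38,-18],0],[[27,38,-18],0]]'; python3 - <<'E'
from h import *
im=cams.grab_frame("top")
cv2.imwrite('pics/c8.png',cv2.resize(im[120:300,170:470],None,fx=2.6,fy=2.6,interpolation=cv2.INTER_CUBIC))
shift(0,0,10)
E
```

```text
clock: 18.5
eef_pos: [0.4108, 0.4773, 0.3897]
tcp_rot: [-0.001, 0.011, 1.0, 0.002]
contact_force: [-1.1, 0.6, -0.7]
finger_gap: 0.0007
gripper_force: 0.0
shift [-30.59 -45.41  17.85] cur angle from -ex to ey -0.4 bay now [-309.   451.2] tip 190.5 t 18.55 F [-0.8  1.5 -0.3]
```

View pics/c8.png

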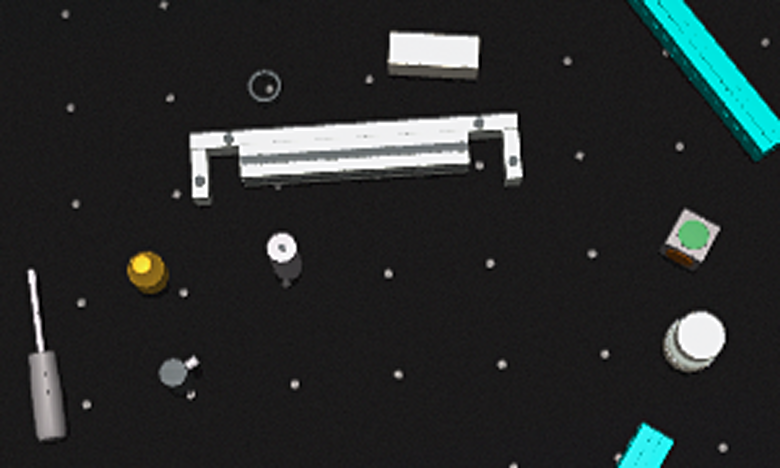

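The rail lies flush along the back wall (crop 240–468, y≈155), between the side walls. The bystanders look unmoved, so I hand the job in.

```bash
python3 -c "
from cell import arm
print(arm.close_job())"
```

```text
the job is handed in; nothing more can be done
None
```

The rail is parked flat along the back wall of the bay, between the side walls, moved only by pushing; the other loose things look unmoved in the last picture, and the job was handed in at about 18.6 s.

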